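# Click the carving round and scan its label

### The arm

A 6-joint arm with a two-finger parallel gripper is mounted at the origin on the work surface. World frame = base frame: x ahead of the robot, y to its left, z up, the work surface at z = 0. Lengths are in m, angles in rad, forces in N, time in s.
With the tool pointing down it reaches from about 0.35 to 0.975 m from the base axis. Payload 4.9 kg.
Tool frame: the origin (TCP) lies at the very end of the fingers, on their centre line; the grasp point (between the pads) lies 19 mm behind it (ctrl.grip_point_offset is the distance from the TCP to the grasp point, in m); z points along the fingers, y is the line along which they close (so a half turn about z gives the same grasp; the last joint's range is limited). The gripper opens to 85 mm and grips with 20 to 120 N. Pads are 22 mm wide; open, the fingers measure 114 mm over their backs; the gripper's body (76 mm by 85 mm) begins 54 mm behind the grasp point. The pads swing forward as they close: fully open they stand 13 mm farther back than shut.
Start: joints at [1.069, 0.053, 1.613, -0, 1.476, -0.119], TCP at [0.233, 0.58, 0.231] pointing down, gripper open.
Joint ranges: [-3.01, 3.01], [-1.01, 2.22], [0.06, 2.58], [-1.02, 4.17], [0.09, 2.62], [-3.14, 3.14]. Speed limits (rad/s): [2.57, 2.57, 3.14, 3.14, 3.14, 3.14].

### API

Orientations are given as a rotation vector (axis times angle).
In Python, from station import ctrl gives the robot as it stands.
- The arm moves only by the tool send_rows, never from a script. Its argument "rows" is a list of rows, each a list of 3 entries, a list of its own where there are three numbers: the finger opening in cm, from 0 to 8.54, then the shift along the tool's x, y, z in cm, then the turn about the tool's z in degrees. A call has 1 to 10 rows; each row shifts and turns the commanded pose from where the row before left it, along the tool's axes as they then stand; what a row does not reach is not made up. A row lasts 1/8 s, in which the tool goes at most 62.5 mm and 10.7 degrees, less where a joint would pass 70% of its speed; a pose out of reach is approached as far as the arm can. A call with a gripper value outside its range is refused whole. The fingers move at their own pace and stop on an object; "newtons" is the grip in N (left out, the last holds). Time passes only in rows, so rows that do not move let the fingers close. It gives the time, the measured TCP pose, the force, the opening and the grip force at its end, in the units of the state.
- ctrl.get_obs(): the state, without advancing time (a new reading comes with each control period).
- ctrl.get_image(name): name is "scene" or "top" or "wrist"; returns a dict with "frame" (480x640x3 uint8, red, green, blue), "range_z" (480x640 float32, m along the optical axis (not along the pixel's ray), 0 where there is no reading), "fx", "fy", "cx", "cy" (pixels), "k1" (the pictures are not rectified: a ray, as slopes to the right and down, at radius r is drawn at 1 + k1 r^2 times it, then the intrinsics apply), "cam_to_world" (4x4, takes a point from camera to world coordinates). Camera axes: x right, y down, z forward; pixel columns grow to the right and rows downward; lengths in m; the calibration is good to about 2 mm. A picture is of the moment at which its call begins.
- ctrl.finish_job(): hands the job in; it is judged then, once.
The state is a dict: "t": time; "q": joint angles; "dq": joint speeds; "effort": joint torques, N m; "tool_pos": TCP position; "tool_rot": TCP orientation; "contact_force": force on the tool from outside, world axes, zero at the start; "wrist_torque": the same for the moment, N m; "opening": finger opening in m; "grip_force": force on a finger pad.
Only numpy, scipy, OpenCV 4.12 (cv2) and the standard library are available. Lean on these libraries where they do the work, as an engineer would, in place of code of your own. Each camera call takes 0.05 s, during which the arm holds its last target. There are 200 camera calls.

### The job

Push the turntable round one click (it has an upright post for that), so that the label on the carving's plinth faces the brass pointer, and let go of it. Then take the scanner wand from its rest, point its window squarely at the middle of the label from about 10 cm away, hold it still there for well over a second, and lay the wand back on its rest as you found it. Do not bump the carving, and do not shift the other things on the bench.

Things in the scene. Friction and masses are not known exactly. Their poses are not given: they have to be found in the camera images.
- stand: Fixed base of the turntable: dark steel disc 224 mm across, 30 mm high; origin at the centre of its underside, z up. A brass pointer bar, 16 mm wide, sticks out along its -x axis to 171 mm from the centre.
- deck (a joint): Angle (rad) of the turntable's deck, an aluminium disc 250 mm across whose top is 50 mm above the bench, turning about the stand's z axis; grows counter-clockwise seen from above. It clicks into rest at 0, 1.047 and 2.094 and springs into the nearest of them when let go; it starts at the first, about 0, and at 1.047 the label faces the pointer. Pushing over a click takes about 3 N at the post.
- post (a point): Centre of the black ball, 24 mm across, on top of the deck's upright steel post (16 mm thick); 105 mm from the turntable's axis, 102 mm above the bench, the post bare from there down to the deck at 50 mm. Seen from above, it stands 120 degrees clockwise from the label.
- carving: Slim ivory-coloured figure 125 mm tall and 36 mm thick on a dark wooden plinth (76 x 66 mm, 32 mm high), fixed to the middle of the deck; top about 207 mm above the bench. Origin on the turntable's axis at the deck's top; -x is its front, where the label is.
- label (a point): Centre of the paper label with black bars, 58 mm wide and 42 mm high, on a sloping plate at the front of the plinth, 68 mm from the turntable's axis, 84 mm above the bench. x axis points straight out of the label, rising 35 degrees above level; y runs along its width (level), z up its face.
- wand: Loose scanner wand, 0.2 kg: straight black handle 155 mm long (x from -90 to +65 mm), 26 mm wide (y), 28 mm high (z), and at its +x end a grey head 36 mm wide, 30 mm thick, bent 35 degrees downward. Origin at the handle's axis, midway between the rest's two forks, where it is to be gripped across y from above; x along the handle to the head, z up.
- window (a point): Centre of the wand's glass window at the tip of its head, at (113, 0, -28) mm in the wand's frame. x axis is the line of sight: out of the window, 35 degrees below the handle's x; y is the wand's y.
- rest: Fixed dark wooden rest for the wand: base 150 x 80 x 12 mm, with two upright forks 100 mm apart along its x axis (76 mm free between them). The handle lies in the forks, between prongs leaning outward, 60 mm above the bench. Origin at the centre of its underside; the laid wand has its origin 74 mm above it and its x along the rest's x.
- figurine: Small ivory-coloured seated figure on a dark wooden foot 50 mm square, 78 mm tall, loose; origin at the underside.
- jar: Amber jar with steel lid, 60 mm across, 65 mm tall, loose; origin at the underside.
- blank: Wooden block 80 x 50 x 50 mm, loose; origin at the underside.
- mallet: Wooden mallet 200 mm long lying on the bench, loose.
- chisel: Carving tool with wooden handle, 190 mm long, lying on the bench, loose.
- brush: Dusting brush 170 mm long, lying on the bench, loose.
- walnut_box: Rounded dark brown box 90 x 70 x 35 mm, loose; origin at the underside.
Things that resemble listed ones, but are neither listed nor needed, are in the scene too. Of the things shaped like the wand, the black one is meant.

How it is judged:
On the way, in this order (a step that is already met when the one before it is completed fails the run):
1. the turntable rests at its middle click, label to the pointer, let go by the robot (value of joint deck between 0.927 and 1.167 rad and contact force between each of the arm, the fingers and stand below 0.3 N and velocity of joint deck between -0.1 and 0.1 rad/s), for 0.3 s.
2. the wand's window is 65 to 140 mm from the label, its line of sight within 14 mm of the label's middle and within 0.26 rad of square to it, and it is kept still (under 20 mm/s) for one second (value of joint deck between 0.927 and 1.167 rad and x of label in the frame of window between 0.065 and 0.14 m and y of label in the frame of window between -0.014 and 0.014 m and z of label in the frame of window between -0.014 and 0.014 m and x of window in the frame of label above 0.05 m and angle between the x axis of window and the x axis of label, either way round below 0.26 rad and linear speed of wand below 0.02 m/s and angular speed of wand below 0.2 rad/s), for 1 s.
At the end, for the whole second after the job is handed in: The wand lies at rest in both forks of its rest, head to the same end as at the start (within 20 mm along, 12 mm across and 8 mm in height of its place, within 0.12 rad of straight and upright), and the turntable is still at its middle click (within 0.12 rad), label to the pointer (value of joint deck between 0.927 and 1.167 rad and x of wand in the frame of rest between -0.02 and 0.02 m and y of wand in the frame of rest between -0.012 and 0.012 m and z of wand in the frame of rest between 0.066 and 0.082 m and x of window in the frame of rest above 0.05 m and angle between the x axis of wand and the x axis of rest, either way round below 0.12 rad and angle between wand's own z axis and vertical below 0.12 rad and linear speed of wand below 0.02 m/s and angular speed of wand below 0.2 rad/s); the robot touches nothing.
It fails at once if the carving is touched with more than 2 N (contact force between carving and anything else above 2 N).
It fails at once if the wand is dropped (height (world z) of wand below 0.04 m).
It fails at once if another thing on the bench is moved by more than 25 mm (distance of any of figurine, jar, blank, mallet, chisel, brush, walnut_box from where it was at the start of the episode above 0.025 m).
It also fails if it takes over 72 s, if anything falls off the work surface, if the arm or the gripper's body presses on something with over 40 N, if the wrist force passes 120 N, or if a joint passes its speed limit or range.

## Working session

There is one attempt and no reset: what is moved stays moved. The work goes in short steps, Python scripts to look and compute and a tool call to move; the robot and the scene stay as the last step left them, time stands still between calls to the robot, and variables do not carry over. Pictures are saved under pics/ and viewed, at most 10 in all, crops included, and the job is handed in when it is done.

Besides the shell and the picture viewer there is one more tool, called by a JSON object that holds its "fn" and its "kwargs". send_rows: Moves the arm, as the interface text tells. Its arguments: {"type":"object","properties":{"rows":{"type":"array","items":{"type":"array"}},"newtons":{"type":"number"}},"required":["rows"]}

```bash
mkdir -p pics; ls; cat > h.py <<'E'
import numpy as np,cv2
from station import ctrl
from scipy.spatial.transform import Rotation as R
def snap(n,f=None):
    d=ctrl.get_image(n)
    if f: cv2.imwrite('pics/'+f,d['frame'][:,:,::-1])
    return d
def cloud(d):
    h,w=d['range_z'].shape
    u,v=np.meshgrid(np.arange(w),np.arange(h))
    x=(u-d['cx'])/d['fx'];y=(v-d['cy'])/d['fy'];a,b=x.copy(),y.copy()
    for _ in range(8):
        s=1+d['k1']*(a*a+b*b);a,b=x/s,y/s
    z=d['range_z'];P=np.stack([a*z,b*z,z],-1);M=d['cam_to_world']
    W=P@M[:3,:3].T+M[:3,3];W[z==0]=np.nan
    return W
E
python3 - <<'E'
from h import *
for n in['top','scene']:
    d=snap(n,n+'0.png');np.savez('/tmp/'+n,**d)
    print(n,d['fx'],d['k1'],d['cam_to_world'].round(3).tolist())
print(ctrl.get_obs(),ctrl.grip_point_offset)
E
```

```text
pics
top 471.7497202495434 -0.031836160105716355 [[0.019, -0.997, 0.081, 0.443], [-1.0, -0.019, 0.002, -0.08], [-0.0, -0.081, -0.997, 1.524], [0.0, 0.0, 0.0, 1.0]]
scene 570.1038235100167 -0.1644831465517487 [[0.645, 0.531, -0.55, 1.37], [0.764, -0.442, 0.469, -0.805], [0.006, -0.723, -0.691, 1.161], [0.0, 0.0, 0.0, 1.0]]
{'t': 0.1, 'q': array([ 1.06901075e+00,  5.33220312e-02,  1.61417038e+00,  8.94171063e-06,
        1.47599595e+00, -1.19029362e-01]), 'dq': array([ 0.00034151, -0.00023926, -0.00366429, -0.00047027,  0.00257925,
        0.00012607]), 'effort': array([ 3.23077811e-04, -3.94903886e+01, -3.71363926e+01, -9.90071112e-05,
        3.94414034e-03, -7.89462149e-06]), 'tool_pos': array([0.23316326, 0.57926683, 0.23015844]), 'tool_rot': array([-5.97458020e-01, -3.08365841e+00,  2.83066070e-03]), 'contact_force': array([-0.3296222 , -0.75993563,  0.19692149]), 'wrist_torque': array([-0.02341548, -0.00161547, -0.03837365]), 'grip_force': 0.0, 'opening': 0.08551797174313205} 0.0187
```

View pics/top0.png

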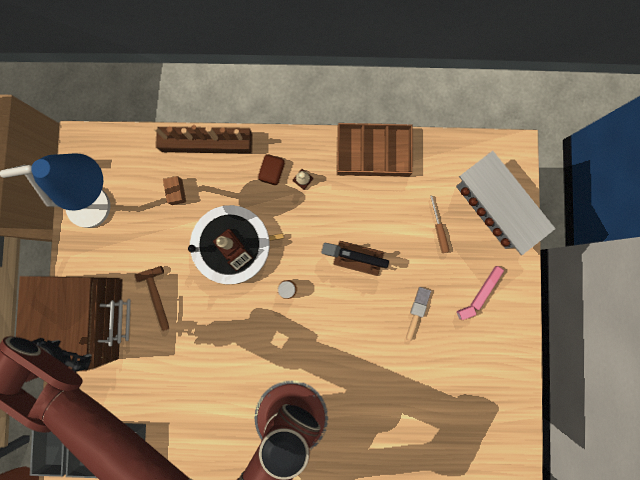

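View pics/scene0.png

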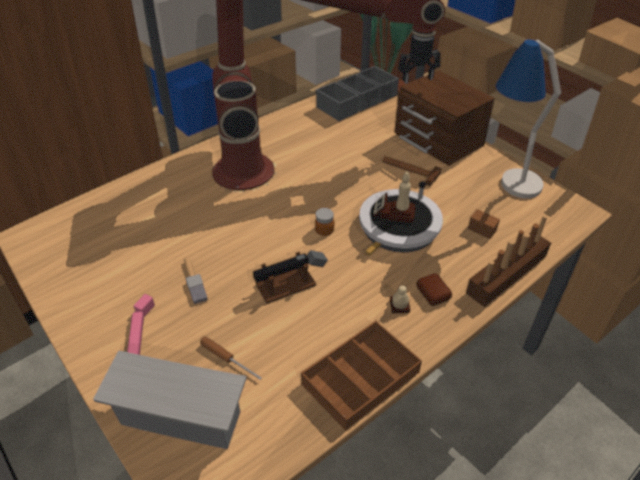

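The top view shows the turntable at about (229,245), the post ball at (192,248), the label at (241,260) and the brass pointer at (281,238). The black wand runs from its grey head at (330,250) to (388,265), so the head points towards the turntable. The scene view agrees.

```bash
cat > m.py <<'E'
from h import *
def fitc(P):
    A=np.c_[2*P,np.ones(len(P))];s=np.linalg.lstsq(A,(P**2).sum(1),rcond=None)[0];return s[:2],np.sqrt(s[2]+s[:2]@s[:2])
for n in['top','scene']:
    d=dict(np.load(f'/tmp/{n}.npz'));W=cloud(d);F=d['frame'].astype(int)
    hsv=cv2.cvtColor(d['frame'],cv2.COLOR_RGB2HSV).astype(int)
    X,Y,Z=W[...,0],W[...,1],W[...,2]
    near=lambda x,y,r:(np.hypot(X-x,Y-y)<r)
    # deck: points at z~.05
    if n=='top':
        c0=W[262,212];print('deckpt',c0,W[248,192],W[258,241])
        C=np.array([W[245,229][0],W[245,229][1]])
    m=near(*C,.16)&(abs(Z-.05)<.008)
    k=cv2.findContours(m.astype(np.uint8),cv2.RETR_EXTERNAL,cv2.CHAIN_APPROX_NONE)[0]
    k=max(k,key=len)[:,0];P=W[k[:,1],k[:,0],:2];hull=cv2.convexHull(P.astype(np.float32))[:,0]
    c,r=fitc(hull);print(n,'deck',c,r,'zmed',np.nanmedian(Z[m]));
    # brass pointer
    m=near(*c,.19)&~near(*c,.128)&(Z<.04)&(hsv[...,1]>150)&(hsv[...,0]>15)&(hsv[...,0]<30)&(Z>.006)
    p=W[m].mean(0) if m.any() else None;print('pointer',m.sum(),p, None if p is None else np.degrees(np.arctan2(*(p[:2]-c)[::-1])))
    m=near(*c,.125)&~near(*c,.075)&(Z>.085)&(Z<.12);print('post',m.sum(),np.nanmedian(W[m],0))
    m=near(*c,.1)&(Z>.065)&(Z<.11)&(hsv[...,1]<70)&(hsv[...,2]>120)&~near(*c,.035)
    print('label',m.sum(),W[m].mean(0))
    # wand
    wc=dict(top=(255,360),scene=(267,285))[n];w0=W[wc];print('w0',w0)
    m=near(w0[0],w0[1],.14)&(Z>.075)&(Z<.1)&(F.max(-1)<70)
    P=W[m][:,:2]
    q=cv2.minAreaRect((P*1000).astype(np.float32));print('wand handle',q,m.sum(),np.nanmedian(Z[m]))
    print(cv2.boxPoints(q).round(0).tolist())
    m=near(w0[0],w0[1],.14)&(Z>.006)&(Z<.02);q=cv2.minAreaRect((W[m][:,:2]*1000).astype(np.float32));print('base',q,m.sum())
E
python3 m.py
```

```text
deckpt [0.48570542 0.25386293 0.05638877] [0.52510005 0.30390788 0.10897279] [0.49855517 0.15776737 0.09242133]
top deck [0.54297404 0.20383364] 0.12414378119548615 zmed 0.05024587044630813
pointer 3 [0.57082095 0.0684801  0.02977939] -78.37448950197498
post 50 [0.52355811 0.3044556  0.10963373]
label 79 [0.49159299 0.16090656 0.08611972]
w0 [ 0.51486282 -0.20383068  0.08846037]
wand handle ((510.03485107421875, -203.0064697265625), (177.06893920898438, 45.42033386230469), 76.0896224975586) 423 0.08684543419590751
[[467.0, -283.0], [511.0, -294.0], [553.0, -123.0], [509.0, -112.0]]
base ((511.1753234863281, -205.55062866210938), (261.8355407714844, 267.1854248046875), 52.52507400512695) 773
scene deck [0.54190527 0.20229476] 0.12617358224585729 zmed 0.04927662518320086
pointer 49 [0.57337039 0.05296647 0.02447837] -78.10120622447538
post 57 [0.52926348 0.30122696 0.10400283]
label 13 [0.47453808 0.1852982  0.08892338]
w0 [ 0.51868905 -0.21165595  0.08162645]
wand handle ((513.0972900390625, -204.92575073242188), (185.06109619140625, 55.07815933227539), 75.95647430419922) 505 0.08432291994657004
[[464.0, -288.0], [517.0, -301.0], [562.0, -122.0], [509.0, -108.0]]
base ((531.5276489257812, -219.39242553710938), (197.78573608398438, 174.91873168945312), 8.540212631225586) 912
```

{"fn": "send_rows", "kwargs": {"rows": [[0, [0, 0, 0], 10.5], [0, [0, 0, 0], 10.5], [0, [0, 0, 0], 10.5], [0, [0, 0, 0], 0]]}}

```text
t: 0.6
tool_pos: [0.2333, 0.5795, 0.2307]
tool_rot: [-1.409, -2.808, 0.002]
contact_force: [0.4, 0.2, 0.9]
opening: 0.0124
grip_force: 0.0
```

```bash
cat >> h.py <<'E'
def shifts(pts,pos=None,rv=None):
    o=ctrl.get_obs();p=np.array(o['tool_pos'] if pos is None else pos);r=R.from_rotvec(o['tool_rot'] if rv is None else rv)
    print('at',p.round(4),'tool x',r.as_matrix()[:,0].round(3),'z',r.as_matrix()[:,2].round(3),'open',o['opening'],'t',o['t'])
    for q in pts:
        s=r.inv().apply(np.array(q)-p)*100;print(np.round(q,3),'shift cm',s.round(2),'rows',np.ceil(np.linalg.norm(s)/6.25));p=np.array(q)
E
python3 - <<'E'
from h import *
c=np.array([.5425,.203])
P=lambda a,z,r=.105:[*(c+r*np.array([np.cos(np.radians(a)),np.sin(np.radians(a))])),z]
shifts([P(77,.231,.115),P(77,.068,.115)]+[P(a,.068,.108) for a in(85,95,105,115,125,135)])
E
```

```text
at [0.2333 0.5795 0.2307] tool x [-0.597  0.802 -0.   ] z [-0.001 -0.001 -1.   ] open 0.012410354372992767 t 0.6
[0.568 0.315 0.231] shift cm [-4.122e+01  1.107e+01 -3.000e-02] rows 7.0
[0.568 0.315 0.068] shift cm [1.00e-02 2.00e-02 1.63e+01] rows 3.0
[0.552 0.311 0.068] shift cm [ 0.63 -1.59  0.  ] rows 1.0
[0.533 0.311 0.068] shift cm [ 1.12 -1.51  0.  ] rows 1.0
[0.515 0.307 0.068] shift cm [ 0.85 -1.68  0.  ] rows 1.0
[0.497 0.301 0.068] shift cm [ 0.54 -1.8   0.  ] rows 1.0
[0.481 0.291 0.068] shift cm [ 0.22 -1.87  0.  ] rows 1.0
[0.466 0.279 0.068] shift cm [-0.11 -1.88  0.  ] rows 1.0
```

{"fn": "send_rows", "kwargs": {"rows": [[0, [-5.15, 1.38, 0], 0], [0, [-5.15, 1.38, 0], 0], [0, [-5.15, 1.38, 0], 0], [0, [-5.15, 1.38, 0], 0], [0, [-5.15, 1.38, 0], 0], [0, [-5.15, 1.38, 0], 0], [0, [-5.15, 1.38, 0], 0], [0, [-5.15, 1.38, 0], 0], [0, [0, 0, 0], 0], [0, [0, 0, 0], 0]]}}

```text
t: 1.85
tool_pos: [0.5672, 0.3147, 0.2309]
tool_rot: [-1.41, -2.806, 0.001]
contact_force: [-0.2, 0.0, -0.1]
opening: 0.0001
grip_force: 0.0
```

{"fn": "send_rows", "kwargs": {"rows": [[0, [0, 0, 4.1], 0], [0, [0, 0, 4.1], 0], [0, [0, 0, 4.1], 0], [0, [0, 0, 4], 0], [0, [0, 0, 0], 0]]}}

```text
t: 2.48
tool_pos: [0.5638, 0.3147, 0.0645]
tool_rot: [-1.406, -2.804, 0.009]
contact_force: [-0.1, -1.0, -0.2]
opening: 0.0001
grip_force: 0.0
```

{"fn": "send_rows", "kwargs": {"rows": [[0, [0.3, -0.8, 0], 0], [0, [0.3, -0.8, 0], 0], [0, [0.5, -0.75, 0], 0], [0, [0.5, -0.75, 0], 0], [0, [0.45, -0.85, 0], 0], [0, [0.4, -0.85, 0], 0], [0, [0.3, -0.9, 0], 0], [0, [0.25, -0.9, 0], 0]]}}

```text
t: 3.48
tool_pos: [0.4981, 0.2995, 0.0706]
tool_rot: [1.411, 2.803, 0.005]
contact_force: [4.4, -2.5, 6.0]
opening: -0.0002
grip_force: 3.1
```

{"fn": "send_rows", "kwargs": {"rows": [[0, [0.1, -0.95, 0], 0], [0, [0.1, -0.95, 0], 0], [0, [0, 0, 0], 0], [0, [0, 0, 0], 0]]}}

```text
t: 3.98
tool_pos: [0.4793, 0.2897, 0.0675]
tool_rot: [-1.412, -2.805, 0.001]
contact_force: [0.2, 0.2, 0.7]
opening: 0.0002
grip_force: 0.0
```

```bash
python3 - <<'E'
from h import *
d=snap('top');cv2.imwrite('pics/t1.png',cv2.resize(d['frame'][180:310,140:310,::-1],None,fx=4,fy=4))
E
```

```text
(no output)
```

View pics/t1.png

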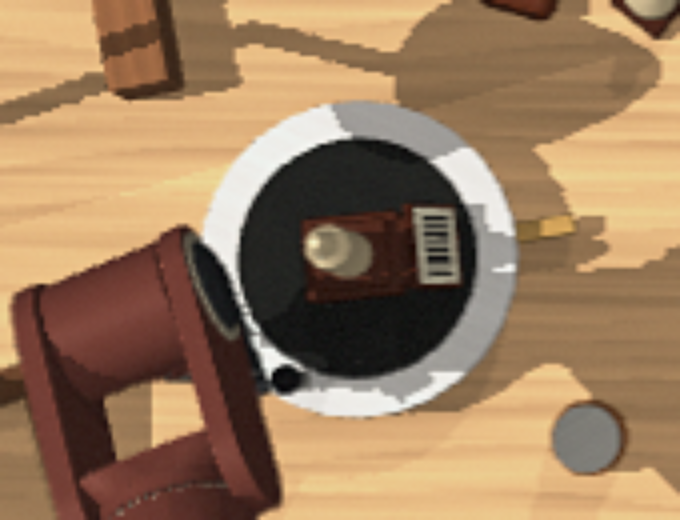

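The deck has clicked round: the label, at crop (437,245), faces the pointer at (548,228), and the contact force is near 0. I'll retreat and fly to the wand.

{"fn": "send_rows", "kwargs": {"rows": [[0, [0, 2, 0], 0], [0, [0, 0, -6], 0], [0, [0, 0, -6], 0], [0, [0, 0, -6], 0], [8.5, [0, 0, -5], 0], [8.5, [0, 0, 0], 0]]}}

```text
t: 4.78
tool_pos: [0.4983, 0.3028, 0.3044]
tool_rot: [1.409, 2.801, 0.012]
contact_force: [0.1, 0.7, -0.4]
opening: 0.036
grip_force: 0.0
```

```bash
python3 - <<'E'
from h import *
shifts([[.513,-.2,.30]])
E
```

```text
at [0.4983 0.3028 0.3044] tool x [-0.596  0.803 -0.002] z [ 0.009  0.004 -1.   ] open 0.035987244257177864 t 4.775
[ 0.513 -0.2    0.3  ] shift cm [-41.25 -28.79   0.24] rows 9.0
```

{"fn": "send_rows", "kwargs": {"rows": [[8.5, [-4.58, -3.2, 0], 0], [8.5, [-4.58, -3.2, 0], 0], [8.5, [-4.58, -3.2, 0], 0], [8.5, [-4.58, -3.2, 0], 0], [8.5, [-4.58, -3.2, 0], 0], [8.5, [-4.58, -3.2, 0], 0], [8.5, [-4.58, -3.2, 0], 0], [8.5, [-4.58, -3.2, 0], 0], [8.5, [-4.58, -3.2, 0], 0], [8.5, [0, 0, 0], 0]]}}

```text
t: 6.02
tool_pos: [0.5097, -0.2038, 0.2957]
tool_rot: [-1.418, -2.799, 0.0]
contact_force: [0.8, 0.7, -0.7]
opening: 0.0849
grip_force: 0.0
```

{"fn": "send_rows", "kwargs": {"rows": [[8.5, [0, 0, 0], 10], [8.5, [0, 0, 0], 10], [8.5, [0, 0, 0], 10], [8.5, [0, 0, 0], 10], [8.5, [0, 0, 0], 10], [8.5, [0, 0, 0], 0], [8.5, [0, 0, 0], 0]]}}

```text
t: 6.9
tool_pos: [0.5105, -0.2003, 0.2975]
tool_rot: [-2.462, -1.95, 0.0]
contact_force: [-0.6, 0.5, -0.3]
opening: 0.0849
grip_force: 0.0
```

```bash
python3 - <<'E'
from h import *
d=snap('wrist','w1.png');np.savez('/tmp/w1',**d);print(d['cam_to_world'].round(3).tolist());shifts([])
E
```

```text
[[0.973, -0.218, -0.07, 0.526], [-0.229, -0.929, -0.291, -0.126], [-0.001, 0.299, -0.954, 0.44], [0.0, 0.0, 0.0, 1.0]]
at [ 0.5105 -0.2005  0.2978] tool x [0.23  0.973 0.   ] z [-0.001  0.001 -1.   ] open 0.08482777902896695 t 6.95
```

View pics/w1.png

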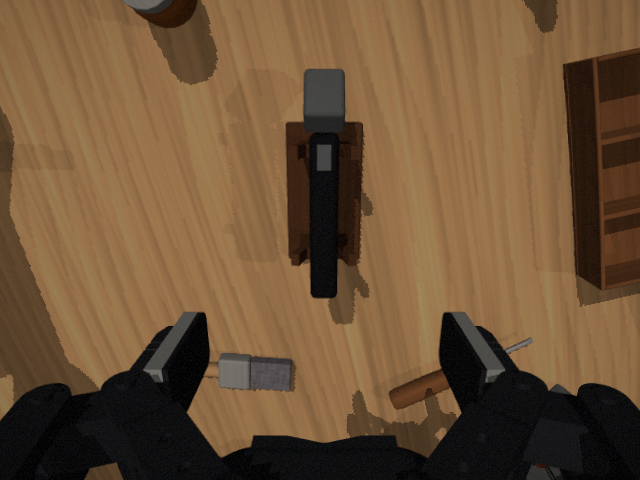

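The wrist view shows the handle from (323,133) to (323,297), with the head at (324,98). The rest base spans (287,122) to (362,265).

```bash
python3 - <<'E'
from h import *
d=dict(np.load('/tmp/w1.npz'));W=cloud(d);F=d['frame'].astype(int)
X,Y,Z=np.moveaxis(W,-1,0)
roi=np.zeros(Z.shape,bool);roi[60:305,280:370]=1
def rect(m,t):
    P=W[m][:,:2]*1000
    q=cv2.minAreaRect(P.astype(np.float32));b=cv2.boxPoints(q)
    e=[b[1]-b[0],b[2]-b[1]];e=max(e,key=np.linalg.norm);a=np.degrees(np.arctan2(e[1],e[0]))%180
    print(t,q[0],q[1],'axis deg',a,'z',np.nanpercentile(Z[m],[5,50,95]),m.sum())
m=roi&(Z>.08)&(Z<.095)&(F.max(-1)<50)
m=cv2.morphologyEx(m.astype(np.uint8),cv2.MORPH_OPEN,np.ones((7,7)))>0
rect(m,'handle')
rect(roi&(Z>.06)&(Z<.1)&np.roll(roi,0),'wand all')
b=roi&(Z>.007)&(Z<.017);b=cv2.morphologyEx(b.astype(np.uint8),cv2.MORPH_OPEN,np.ones((3,3)))>0
rect(b,'base')
E
```

```text
handle (504.35845947265625, -214.8726806640625) (152.8418426513672, 25.971359252929688) axis deg 76.43176 z [0.08438033 0.08736694 0.08882747] 4159
wand all (510.22869873046875, -189.30206298828125) (208.07070922851562, 62.526954650878906) axis deg 76.24402 z [0.0645717  0.08581049 0.08885678] 8265
base (506.8685607910156, -203.95401000976562) (147.860595703125, 80.17030334472656) axis deg 76.49004 z [0.00993419 0.01157922 0.01303134] 4725
```

{"fn": "send_rows", "kwargs": {"rows": [[8.5, [-0.3, -0.3, 5], 0], [8.5, [0, 0, 5], 0], [8.5, [0, 0, 5], 0], [8.5, [0, 0, 3], 0], [8.5, [0, 0, 0], 0], [8.5, [0, 0, 0], 0], [8.5, [0, 0, 0], 0]]}}

```text
t: 7.82
tool_pos: [0.5083, -0.204, 0.1208]
tool_rot: [2.463, 1.944, 0.002]
contact_force: [-0.1, 0.3, 0.8]
opening: 0.0849
grip_force: 0.0
```

```bash
python3 - <<'E'
from h import *
shifts([[.507,-.203,.055]])
E
```

```text
at [ 0.5083 -0.204   0.1208] tool x [ 0.232  0.973 -0.001] z [ 0.004 -0.002 -1.   ] open 0.08493738294841899 t 7.825
[ 0.507 -0.203  0.055] shift cm [ 0.08 -0.18  6.58] rows 2.0
```

{"fn": "send_rows", "kwargs": {"rows": [[8.5, [0, -0.1, 3.3], 0], [8.5, [0, 0, 3.2], 0], [8.5, [0, 0, 0], 0], [2, [0, 0, 0], 0], [2, [0, 0, 0], 0], [2, [0, 0, 0], 0], [2, [0, 0, 0], 0], [2, [0, 0, 0], 0], [2, [0, 0, 0], 0], [2, [0, 0, 0], 0]], "newtons": 45}}

```text
t: 9.07
tool_pos: [0.507, -0.2036, 0.0548]
tool_rot: [2.464, 1.945, 0.001]
contact_force: [-0.3, -0.2, 6.0]
opening: 0.0254
grip_force: 45.1
```

{"fn": "send_rows", "kwargs": {"rows": [[2, [0, 0, -1.5], 0], [2, [0, 0, -2.5], 0], [2, [0, 0, -4], 0], [2, [0, 0, -4], 0], [2, [0, 0, -3], 0], [2, [0, 0, 0], -8.5], [2, [0, 0, 0], -8.5], [2, [0, 0, 0], -8.5], [2, [0, 0, 0], 0], [2, [0, 0, 0], 0]]}}

```text
t: 10.32
tool_pos: [0.5057, -0.2029, 0.2031]
tool_rot: [-1.978, -2.44, 0.0]
contact_force: [0.1, -0.9, -1.8]
opening: 0.0254
grip_force: 44.4
```

```bash
python3 - <<'E'
from h import *
shifts([[.596,-.054,.15]])
d=snap('top');np.savez('/tmp/t2',**d)
W=cloud(d);F=d['frame'].astype(int);hsv=cv2.cvtColor(d['frame'],cv2.COLOR_RGB2HSV).astype(int)
X,Y,Z=np.moveaxis(W,-1,0);c=np.array([.5425,.203])
r=np.hypot(X-c[0],Y-c[1])
m=(r>.045)&(r<.1)&(Y<.17)&(Z>.055)&(Z<.11)
l=m&(hsv[...,1]<80)&(F.max(-1)>110)
p=np.nanmedian(W[l],0);print(l.sum(),p,W[l].mean(0),np.degrees(np.arctan2(p[1]-c[1],p[0]-c[0])))
# label outline: close bars, ray centre on z=.084
k=cv2.morphologyEx(l.astype(np.uint8),cv2.MORPH_CLOSE,np.ones((5,5)));q=cv2.minAreaRect(np.argwhere(k)[:,::-1].astype(np.float32));print(q)
v,u=int(round(q[0][1])),int(round(q[0][0]));print(W[v,u])
m=k>0;A=W[m];A=A-A.mean(0);n=np.linalg.svd(A,full_matrices=False)[2][2];n*=np.sign(n[2]);print('normal',n,np.degrees(np.arctan2(n[1],n[0])),np.degrees(np.arcsin(n[2])))
E
```

```text
at [ 0.5057 -0.2029  0.2031] tool x [-0.207  0.978  0.   ] z [-0.001  0.    -1.   ] open 0.025439605078965078 t 10.325
[ 0.596 -0.054  0.15 ] shift cm [12.69 11.92  5.31] rows 3.0
113 [0.55616985 0.13759069 0.08253999] [0.55249596 0.13715064 0.08390296] -78.1956897170203
((250.90658569335938, 248.92787170410156), (41.38151550292969, 15.953393936157227), 87.0643310546875)
[0.52727975 0.13008018 0.07944928]
normal [ 0.03639561 -0.8400538   0.54128087] -87.51919309605331 32.770875694005724
```

{"fn": "send_rows", "kwargs": {"rows": [[2, [3.2, 3, 0], 0], [2, [3.2, 3, 0], 0], [2, [3.2, 3, 0], 0], [2, [3.1, 2.95, 0], 0], [2, [0, 0, 2.7], 0], [2, [0, 0, 2.6], 0], [2, [0, 0, 0], 0], [2, [0, 0, 0], 0]]}}

```text
t: 11.38
tool_pos: [0.5968, -0.0541, 0.1514]
tool_rot: [1.976, 2.441, 0.001]
contact_force: [-0.4, -0.6, -1.2]
opening: 0.0258
grip_force: 44.8
```

```bash
python3 - <<'E'
from h import *
shifts([[.596,-.054,.15]])
for n in['top','scene']:
    d=snap(n);np.savez('/tmp/'+n+'3',**d)
    W=cloud(d);F=d['frame'].astype(int);X,Y,Z=np.moveaxis(W,-1,0)
    # project predictions into the picture
    M=np.linalg.inv(d['cam_to_world'])
    def px(p):
        q=M[:3,:3]@p+M[:3,3];a=q[:2]/q[2];a=a*(1+d['k1']*(a@a));return a*[d['fx'],d['fy']]+[d['cx'],d['cy']]
    lab=np.array([.5564,.1364,.084]);th=np.radians(-78.2);nn=np.array([np.cos(th)*.819,np.sin(th)*.819,.5736])
    I=cv2.resize(d['frame'][:,:,::-1],None,fx=3,fy=3)
    I=np.ascontiguousarray(I)
    for p,c in[(lab,(0,255,0)),(lab+.1*nn,(0,0,255)),(np.array([.596,-.054,.169]),(255,0,0))]:
        a=px(p)*3+1;cv2.circle(I,tuple(int(x) for x in a),4,c,-1)
    a=px(lab)*3;x,y=int(a[0]),int(a[1]);cv2.imwrite('pics/s_%s.png'%n,I[y-200:y+250,max(0,x-250):x+350])
E
```

```text
at [ 0.5968 -0.0541  0.1514] tool x [-0.208  0.978 -0.001] z [ 0.001 -0.    -1.   ] open 0.025827982348832476 t 11.375
[ 0.596 -0.054  0.15 ] shift cm [ 0.02 -0.07  0.14] rows 1.0
```

View pics/s_top.png

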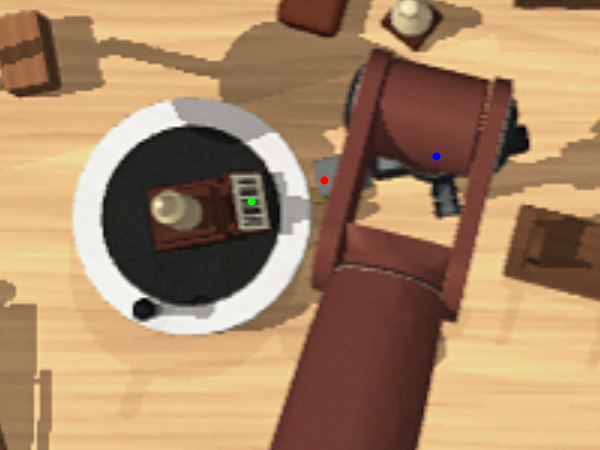

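View pics/s_scene.png

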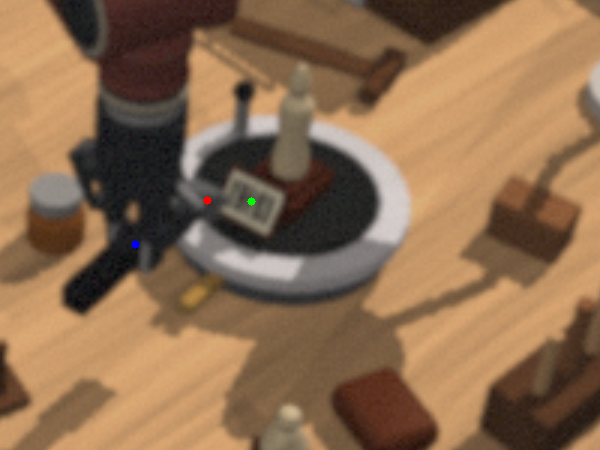

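Projected onto the pictures, the predicted points match: green sits on the label's middle and red is at the head's tip. The wand is aligned, so I'll hold it still.

{"fn": "send_rows", "kwargs": {"rows": [[2, [0, 0, 0.1], 0], [2, [0, 0, 0], 0], [2, [0, 0, 0], 0], [2, [0, 0, 0], 0], [2, [0, 0, 0], 0], [2, [0, 0, 0], 0], [2, [0, 0, 0], 0], [2, [0, 0, 0], 0], [2, [0, 0, 0], 0], [2, [0, 0, 0], 0]]}}

```text
t: 12.72
tool_pos: [0.5963, -0.0539, 0.1493]
tool_rot: [1.976, 2.443, -0.0]
contact_force: [0.2, -0.3, -1.5]
opening: 0.0255
grip_force: 44.8
```

{"fn": "send_rows", "kwargs": {"rows": [[2, [0, 0, 0], 0], [2, [0, 0, 0], 0], [2, [0, 0, 0], 0], [2, [0, 0, 0], 0], [2, [0, 0, 0], 0], [2, [0, 0, 0], 0], [2, [0, 0, 0], 0], [2, [0, 0, 0], 0], [2, [0, 0, 0], 0], [2, [0, 0, 0], 0]]}}

```text
t: 13.98
tool_pos: [0.5963, -0.0539, 0.1493]
tool_rot: [1.976, 2.443, 0.0]
contact_force: [0.0, -0.2, -1.5]
opening: 0.0257
grip_force: 44.8
```

{"fn": "send_rows", "kwargs": {"rows": [[2, [0, 0, -2.7], 0], [2, [0, 0, -2.7], 0], [2, [-3.2, -3, 0], 0], [2, [-3.2, -3, 0], 0], [2, [-3.2, -3, 0], 0], [2, [-3.1, -2.95, 0], 0], [2, [0, 0, 0], 8.5], [2, [0, 0, 0], 8.5], [2, [0, 0, 0], 8.5], [2, [0, 0, 0], 0]]}}

```text
t: 15.22
tool_pos: [0.5059, -0.2031, 0.2033]
tool_rot: [2.464, 1.948, 0.0]
contact_force: [-0.9, -0.1, -1.6]
opening: 0.0255
grip_force: 45.0
```

{"fn": "send_rows", "kwargs": {"rows": [[2, [0, 0, 0], 0], [2, [0, 0, 4], 0], [2, [0, 0, 3], 0], [2, [0, 0, 0], 0], [2, [0, 0, 0], 0], [2, [0, 0, 0], 0]]}}

```text
t: 15.98
tool_pos: [0.5072, -0.2037, 0.1355]
tool_rot: [2.463, 1.945, 0.002]
contact_force: [0.4, -0.3, -2.2]
opening: 0.0252
grip_force: 44.9
```

```bash
python3 - <<'E'
from h import *
shifts([[.507,-.2036,.0560]])
d=snap('wrist','w2.png')
E
```

```text
at [ 0.5072 -0.2037  0.1355] tool x [ 0.232  0.973 -0.001] z [ 0.003 -0.002 -1.   ] open 0.025224476871388037 t 15.975
[ 0.507 -0.204  0.056] shift cm [ 0.01 -0.05  7.95] rows 2.0
```

View pics/w2.png

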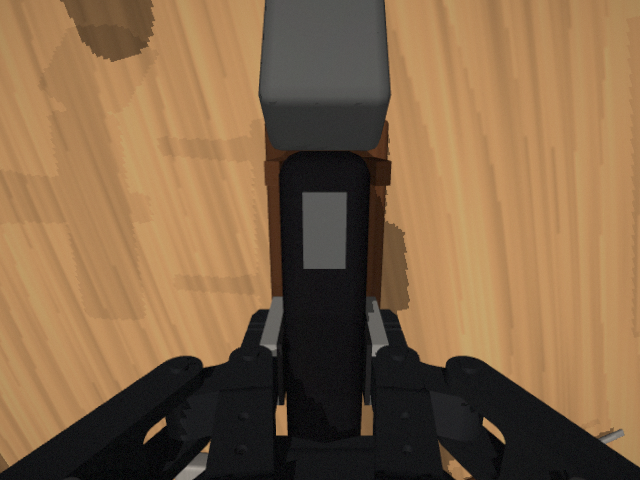

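The wand, at (323,300), is straight in the grip and centred over the rest, whose base edges are at x = 270 and 383. I'll lower it now.

{"fn": "send_rows", "kwargs": {"rows": [[2, [0, 0, 3], 0], [2, [0, 0, 2.5], 0], [2, [0, 0, 1.3], 0], [2, [0, 0, 0.6], 0], [2, [0, 0, 0.4], 0], [2, [0, 0, 0], 0], [2, [0, 0, 0], 0]]}}

```text
t: 16.9
tool_pos: [0.5065, -0.2033, 0.0561]
tool_rot: [2.465, 1.946, 0.001]
contact_force: [-0.5, 0.6, -1.3]
opening: 0.0255
grip_force: 45.1
```

{"fn": "send_rows", "kwargs": {"rows": [[2, [0, 0, 0.12], 0], [2, [0, 0, 0], 0], [2, [0, 0, 0], 0]]}}

```text
t: 17.27
tool_pos: [0.5065, -0.2033, 0.0548]
tool_rot: [2.465, 1.946, 0.001]
contact_force: [0.2, 0.1, 0.8]
opening: 0.0253
grip_force: 45.4
```

{"fn": "send_rows", "kwargs": {"rows": [[4, [0, 0, 0], 0], [8.5, [0, 0, 0], 0], [8.5, [0, 0, 0], 0], [8.5, [0, 0, 0], 0], [8.5, [0, 0, 0], 0], [8.5, [0, 0, 0], 0], [8.5, [0, 0, 0], 0], [8.5, [0, 0, -4], 0], [8.5, [0, 0, -5], 0], [8.5, [0, 0, -6], 0]]}}

```text
t: 18.52
tool_pos: [0.5051, -0.2026, 0.2045]
tool_rot: [-2.464, -1.945, 0.001]
contact_force: [1.2, -0.1, -0.3]
opening: 0.085
grip_force: 0.0
```

{"fn": "send_rows", "kwargs": {"rows": [[8.5, [0, 0, -6], 0], [8.5, [0, 0, -3], 0], [8.5, [0, 0, 0], 0], [8.5, [0, 0, 0], 0], [8.5, [0, 0, 0], 0], [8.5, [0, 0, 0], 0]]}}

```text
t: 19.27
tool_pos: [0.5055, -0.2028, 0.2923]
tool_rot: [-2.464, -1.945, 0.002]
contact_force: [-1.0, 0.4, 0.3]
opening: 0.085
grip_force: 0.0
```

```bash
python3 - <<'E'
from h import *
shifts([])
d=snap('wrist','w3.png');W=cloud(d);F=d['frame'].astype(int);Z=W[...,2]
roi=np.zeros(Z.shape,bool);roi[60:305,280:370]=1
for t,m in[('handle',roi&(Z>.08)&(Z<.1)&(F.max(-1)<50)),('base',roi&(Z>.007)&(Z<.017))]:
    m=cv2.morphologyEx(m.astype(np.uint8),cv2.MORPH_OPEN,np.ones((5,5)))>0
    q=cv2.minAreaRect((W[m][:,:2]*1000).astype(np.float32));print(t,q,np.nanpercentile(Z[m],[5,50,95]))
d=snap('top','t3.png')
E
```

```text
at [ 0.5055 -0.2028  0.2923] tool x [0.232 0.973 0.001] z [-0.003  0.001 -1.   ] open 0.08496366963781489 t 19.275
handle ((503.31658935546875, -207.54464721679688), (166.64096069335938, 26.06897735595703), 76.51361846923828) [0.08365492 0.08727869 0.08874612]
base ((507.4805908203125, -201.58734130859375), (140.38973999023438, 80.28031158447266), 76.5941390991211) [0.00998693 0.01155008 0.01300233]
```

View pics/t3.png

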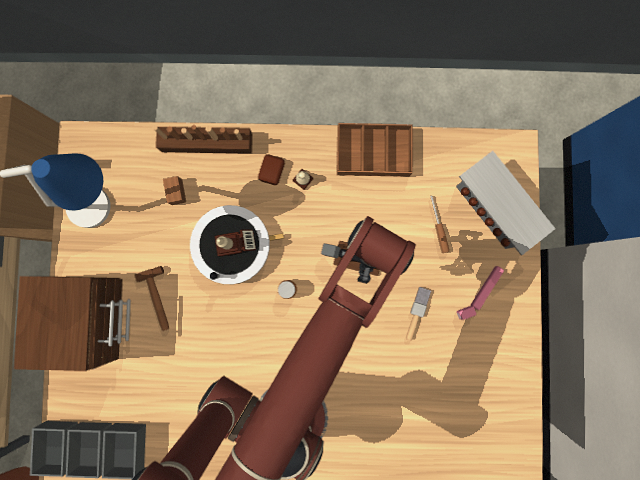

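The top view shows the label at (249,240) still facing the pointer at (281,239). The wand is back in its rest with its head at (330,250), and the bench items look unmoved. I'll hand the job in.

```bash
python3 -c "
from station import ctrl
print(ctrl.finish_job())"
```

```text
the job is handed in; nothing more can be done
None
```

I turned the turntable one click so the label faces the pointer, held the wand still at about 10 cm from the label for over 2 s, laid it back on its rest, and handed the job in; the judged result was not returned.

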